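Rack the gel cassettes and slide them to the blower

ROBOT

A 7-joint arm with a two-finger parallel gripper is mounted at the origin on the work surface. World frame = base frame: x ahead of the robot, y to its left, z up, the work surface at z = 0. Lengths are in mm, angles in rad, forces in N, time in s.
With the tool pointing down it reaches from about 425 to 800 mm from the base axis. Payload 8.3 kg.
Tool frame: the origin (TCP) lies midway between the tips of the shut fingers; the grasp point (between the pads) lies 19 mm behind it; z points along the fingers, y is the line along which they close (so a half turn about z gives the same grasp; the last joint's range is limited). The gripper opens to 85 mm and grips with 20 to 120 N. Pads are 22 mm wide; open, the fingers measure 114 mm over their backs; the gripper's body (76 mm by 85 mm) begins 54 mm behind the grasp point. The pads swing forward as they close: fully open they stand 13 mm farther back than shut.
Start: joints at [1.243, 0.383, 0.016, 1.37, -0.006, 1.388, -0.046], TCP at [163.611, -603.187, 231.279] pointing down, gripper open.
Joint ranges: [-2.95, 2.95], [-0.25, 2.06], [-1.52, 1.56], [0.18, 2.33], [-1.44, 4.58], [0.02, 2.06], [-3.01, 3.01]. Speed limits (rad/s): [2.39, 2.39, 3.01, 3.01, 3.14, 3.14, 3.14].

INTERFACE

Orientations are given as a unit quaternion [x, y, z, w].
In Python, from plant import telemetry, capture, camera_params, arm, nets gives the robot as it stands.
- The arm moves only by the tool servo_tool, never from a script. Its argument "rows" is a list of rows, each an object of numbers: "x", "y", "z": the shift along the world's x, y, z in units of 0.1 m (1.0 is 0.1 m); "wx", "wy", "wz": the turn, a rotation vector about the world's x, y, z in units of 120 degrees (1.0 is 120 degrees). In form: [{"x": .., "y": .., "z": .., "wx": .., "wy": .., "wz": ..}, ...]. A call has 1 to 12 rows; each row shifts and turns the commanded pose from where the row before left it; what a row does not reach is not made up. A row lasts 1/8 s, in which the tool goes at most 62.5 mm and 10.7 degrees, less where a joint would pass 70% of its speed; a pose out of reach is approached as far as the arm can. A call with a number of a shift or a turn outside -1 to 1 is refused whole. A call with a gripper value outside its range is refused whole. "fingers" is the opening, from -1 (shut) to 1 (fully open), set as the call begins (left out, the last holds). The fingers move at their own pace and stop on an object; "force" is the grip in N (left out, the last holds). Time passes only in rows, so rows that do not move let the fingers close. It gives the time, the measured TCP pose, the force, the opening and the grip force at its end, in the units of the state.
- telemetry.sense(): the state, without advancing time (a new reading comes with each control period).
- capture(name): name is "scene" or "top"; returns the picture (480x640x3 uint8, blue, green, red); there is no depth.
- camera_params(name): a dict with "intrinsics" (3x3 intrinsics, pixels), "k1" (the pictures are not rectified: a ray, as slopes to the right and down, at radius r is drawn at 1 + k1 r^2 times it, then the intrinsics apply), "extrinsics" (4x4, takes a point from world to camera coordinates). Camera axes: x right, y up, looking along -z (the intrinsics and any distortion apply to the point x, -y, -z); pixel columns grow to the right and rows downward; lengths in mm; the calibration is good to about 2 mm. A picture is of the moment at which its call begins. camera_params takes no time and is no camera call.
- arm.close_job(): hands the job in; it is judged then, once.
Trained networks look in the newest picture that a camera, given by its name, has taken for a name from the list of things; names that differ only in an ending like _2 or _b are one class to them, and where a whole thing is asked for, a point or a joint stands for the part that bears it (a point fixed in the world has none). Each returns a list of dicts, best first, with "p" (0 to 1); they miss things now and then, are a little off and sometimes report something else, mostly with a low value. They report only what shows in the picture. A call takes as long as a camera call.
- nets.spot_in(thing, camera): "location" ([column, row] as shares, 0 to 1, of the picture: columns of its width, rows of its height, amid what is visible of it).
The state is a dict: "time_s": time; "joint_pos": joint angles; "joint_velocities": joint speeds; "effort": joint torques, N m; "tool_pos": TCP position; "orientation": TCP orientation; "force": force on the tool from outside, world axes, zero at the start; "wrist_torque": the same for the moment, N m; "width": finger opening in mm; "grasp_force": force on a finger pad.
Only numpy, scipy, OpenCV 4.12 (cv2) and the standard library are available. Lean on these libraries where they do the work, as an engineer would, in place of code of your own. Each camera call takes 0.05 s, during which the arm holds its last target. There are 200 camera calls.

TASK

Take the two gel cassettes off their easels and stand them upright, wells edge up, fully down in the two free slots of the rack on the rail: the taller one in the slot next to the rack's handle, the shorter one in the slot nearest the blower, so that the air reaches both; do not drop them. Then, with both standing in the rack, push the rack along its rail until it is fully home against the stop in front of the blower. Leave the plate already in the middle slot standing there, and do not knock the other things on the bench about.

Things in the scene. Friction and masses are not known exactly. Their poses are not given: they have to be found in the camera images.
- tall_cassette: Taller gel cassette: white slab 10 mm thick (its x), 100 mm wide (y), 145 mm tall (z), grey window on both faces, seven small grey wells along its top edge. Origin: centre of its bottom edge face; z to the top edge. Starts on an easel, top leaning 40 deg back; two arms behind it, 40 mm either side of its middle, reach 90 mm up; between them the back is free.
- short_cassette: Shorter gel cassette: white slab 10 mm thick (its x), 100 mm wide (y), 115 mm tall (z), grey window on both faces, seven small grey wells along its top edge. Origin: centre of its bottom edge face; z to the top edge. Starts on an easel, top leaning 40 deg back; two arms behind it, 40 mm either side of its middle, reach 90 mm up; between them the back is free.
- racked_plate: white cassette 10 x 100 x 90 mm (x, y, z) already standing in the middle slot; origin: centre of its bottom edge face. It stays there.
- easel_a: steel easel, fixed, base 130 (x) x 100 (y) x 8 mm; origin on the bench under its middle. A cassette rests with its origin at (0.049, 0, 0.025) m in this frame, top edge towards -x, behind a 12 mm lip. Arms 10 mm wide and struts 76 mm tall stand at y = +-40 mm; nothing in between but the base.
- easel_b: second easel, same as easel_a
- rail: aluminium rail, fixed, 90 mm wide, 500 mm long along its y, top at 24 mm; origin on the bench. At its +y end: a stop 40 mm high and the white blower, 160 (x) x 130 (y) x 160 mm tall, from y = 0.220 to 0.350 m in this frame.
- carriage (a joint): slide of the grey rack along the rail's +y, in m: 0 = loading end, 0.16 = home against the stop by the blower. Starts at 0; slides with about 3 N and stays where it is left.
- slot_handle (a point): floor centre of the rack's slot next to the handle. Axes as the rail's: y along the rail to the blower, x along the slot, z up. The slot is open at its ends, 100 mm long, 15 mm wide, between two ridges 6 mm thick and 28 mm high; the floor is 42 mm above the bench. Slots are 48 mm apart.
- slot_middle (a point): the same for the middle slot, which is taken by racked_plate
- slot_blower (a point): the same for the slot nearest the blower
- handle_top (a point): centre of the top of the rack's handle: an upright grey tab at the rack's end away from the blower, 60 mm wide (x), 12 mm thick (y), standing 55 mm above the rack's floor; top 97 mm above the bench. 92 mm from the nearest slot's middle.
- bottle: brown reagent bottle, red cap, 68 mm across, 150 mm tall, between the easels; bystander. Origin: under its middle, on the bench
- jar: white jar, 60 mm across, 85 mm tall, near the handle end of the rail; bystander. Origin: under its middle, on the bench
- beaker: glass beaker, 80 mm across, 100 mm tall; bystander. Origin: under its middle, on the bench
- tip_box: closed yellow tip box 85 x 120 x 64 mm; bystander. Origin: under its middle, on the bench
- tube_rack: blue tube block 90 x 140 x 55 mm, beyond the rail; bystander. Origin: under its middle, on the bench
- pipette: orange pipette lying flat, 220 mm long along x, 26 mm thick; bystander. Origin: under its middle
- flask: white plastic bottle, blue cap, 64 mm across, 140 mm tall; bystander. Origin: under its middle, on the bench

How it is judged:
By the outcome, as a careful person would: the job done as asked, in the order asked, and still so for the second after the job is handed in, with the robot touching nothing.
It also fails if it takes over 69 s, if anything falls off the work surface, if the arm or the gripper's body presses on something with over 40 N, if the wrist force passes 120 N, or if a joint passes its speed limit or range.

## Working session

There is one attempt and no reset: what is moved stays moved. The work goes in short steps, Python scripts to look and compute and a tool call to move; the robot and the scene stay as the last step left them, time stands still between calls to the robot, and variables do not carry over. Pictures are saved under pics/ and viewed, at most 10 in all, crops included, and the job is handed in when it is done.

Besides the shell and the picture viewer there is one more tool, called after ">>>" by a JSON object that holds its "fn" and its "kwargs". servo_tool: Moves the arm, as the interface text tells. Its arguments: {"type":"object","properties":{"rows":{"type":"array"},"fingers":{"type":"number"},"force":{"type":"number"}},"required":["rows"]}

```bash
mkdir -p pics; ls; python3 - <<'E'
from plant import telemetry,capture,camera_params,nets
import cv2,numpy as np
np.set_printoptions(precision=4,suppress=True)
for c in("scene","top"):
    cv2.imwrite(f"pics/{c}0.png",capture(c)); p=camera_params(c); print(c,p)
    for t in["tall_cassette","easel_a","racked_plate","carriage","rail","bottle","jar","beaker","tip_box","tube_rack","pipette","flask","handle_top"]:
        print(t,[(round(d["p"],2),round(d["location"][0]*640),round(d["location"][1]*480)) for d in nets.spot_in(t,c)][:4])
print(telemetry.sense())
E
```

```text
pics
scene {'intrinsics': array([[458.9187,   0.    , 322.481 ],
       [  0.    , 458.9187, 237.1574],
       [  0.    ,   0.    ,   1.    ]]), 'k1': -0.047182397076547124, 'extrinsics': array([[   -0.7325,     0.6808,    -0.004 ,   385.8747],
       [   -0.5211,    -0.5568,     0.6468,   240.1896],
       [    0.4381,     0.4759,     0.7626, -1456.7026],
       [    0.    ,     0.    ,     0.    ,     1.    ]])}
tall_cassette [(0.96, 404, 276)]
easel_a [(0.71, 294, 212), (0.56, 257, 255), (0.49, 426, 299), (0.39, 405, 278)]
racked_plate [(0.74, 273, 247)]
carriage [(0.59, 257, 255)]
rail [(0.66, 348, 315), (0.56, 272, 249)]
bottle [(0.7, 335, 226), (0.54, 273, 335)]
jar [(0.7, 219, 186)]
beaker [(0.93, 235, 156)]
tip_box [(0.68, 280, 132), (0.46, 296, 211), (0.41, 253, 256)]
tube_rack []
pipette [(0.61, 275, 334), (0.61, 349, 313)]
flask [(0.91, 494, 325)]
handle_top [(0.75, 259, 260)]
top {'intrinsics': array([[470.3873,   0.    , 312.0619],
       [  0.    , 470.3873, 238.726 ],
       [  0.    ,   0.    ,   1.    ]]), 'k1': -0.01248077210662172, 'extrinsics': array([[    0.0078,
[... 469 characters left out ...]
 332), (0.57, 389, 269)]
tube_rack [(0.72, 364, 159)]
pipette [(0.6, 285, 163)]
flask [(0.64, 150, 287), (0.22, 483, 262)]
handle_top [(0.67, 349, 204)]
{'time_s': 1.4, 'joint_pos': array([ 1.2431,  0.3834,  0.0164,  1.3701, -0.0063,  1.3882, -0.0465]), 'joint_velocities': array([ 0.0005,  0.0001,  0.0021,  0.0005,  0.0001,  0.0006, -0.0003]), 'effort': array([  0.0001, -62.733 ,   0.8428, -37.2075,   0.0164,   0.0029,
         0.    ]), 'tool_pos': array([ 163.6111, -603.1734,  231.2759]), 'orientation': array([ 0.9912,  0.1321,  0.    , -0.    ]), 'force': array([ 0.812 ,  1.1512, -0.9091]), 'wrist_torque': array([ 0.0077,  0.024 , -0.0427]), 'grasp_force': 0.0, 'width': 85.27261229556485}
```

```bash
python3 - <<'E'
import cv2
a=cv2.imread("pics/top0.png")[110:350,120:520]; cv2.imwrite("pics/topc.png",cv2.resize(a,(800,480),interpolation=cv2.INTER_CUBIC))
a=cv2.imread("pics/scene0.png")[110:380,180:540]; cv2.imwrite("pics/scenec.png",cv2.resize(a,(800,600),interpolation=cv2.INTER_CUBIC))
E
```

```text
(no output)
```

View pics/topc.png

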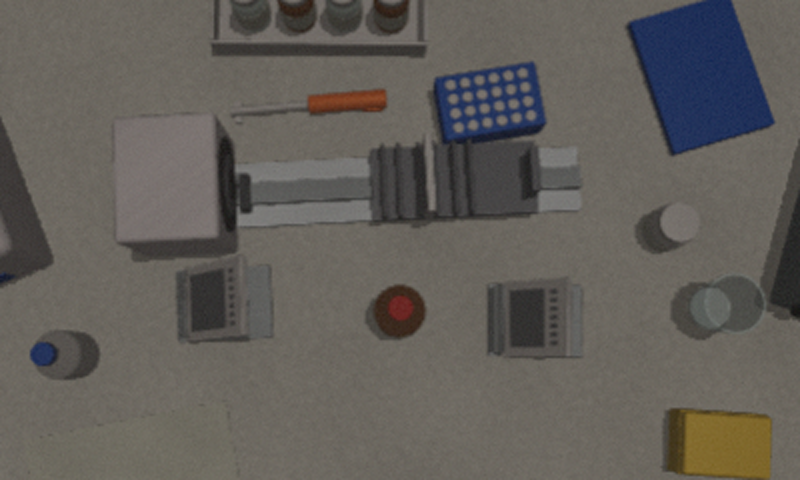

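View pics/scenec.png

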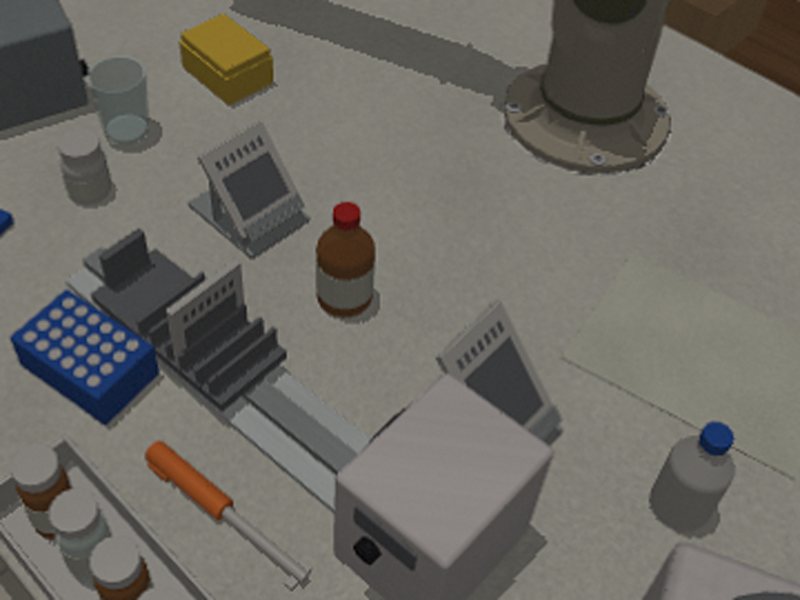

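```bash
cat > mos.py <<'E'
import cv2,numpy as np
def panel(im,x,y,w,h,s):
    p=cv2.resize(im[y:y+h,x:x+w],(w*s,h*s),interpolation=cv2.INTER_CUBIC)
    p=cv2.convertScaleAbs(p,alpha=1.5)
    for c in range(-(-x//10)*10,x+w,10):
        X=int((c-x+.5)*s); cv2.line(p,(X,0),(X,5),(0,255,255),1); cv2.putText(p,str(c),(X-9,15),0,.33,(0,255,255),1)
        for r in range(-(-y//10)*10,y+h,10): cv2.circle(p,(X,int((r-y+.5)*s)),0,(0,255,0),-1)
    for r in range(-(-y//10)*10,y+h,10):
        Y=int((r-y+.5)*s); cv2.line(p,(0,Y),(5,Y),(0,255,255),1); cv2.putText(p,str(r),(7,Y+4),0,.33,(0,255,255),1)
    return p
def mosaic(out,im,ps,s,W=800,H=600):
    o=np.zeros((H,W,3),np.uint8)
    for X,Y,x,y,w,h in ps: o[Y:Y+h*s,X:X+w*s]=panel(im,x,y,w,h,s)
    cv2.imwrite(out,o)
if __name__=="__main__":
    mosaic("pics/m_top.png",cv2.imread("pics/top0.png"),[(0,0,202,233,62,50),(400,0,358,243,62,50),(0,302,300,176,120,48)],6)
    mosaic("pics/m_scene.png",cv2.imread("pics/scene0.png"),[(0,0,260,160,70,70),(300,0,372,243,70,70),(0,284,210,208,110,79),(450,284,320,240,80,79)],4)
E
python3 mos.py
```

```text
(no output)
```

View pics/m_top.png

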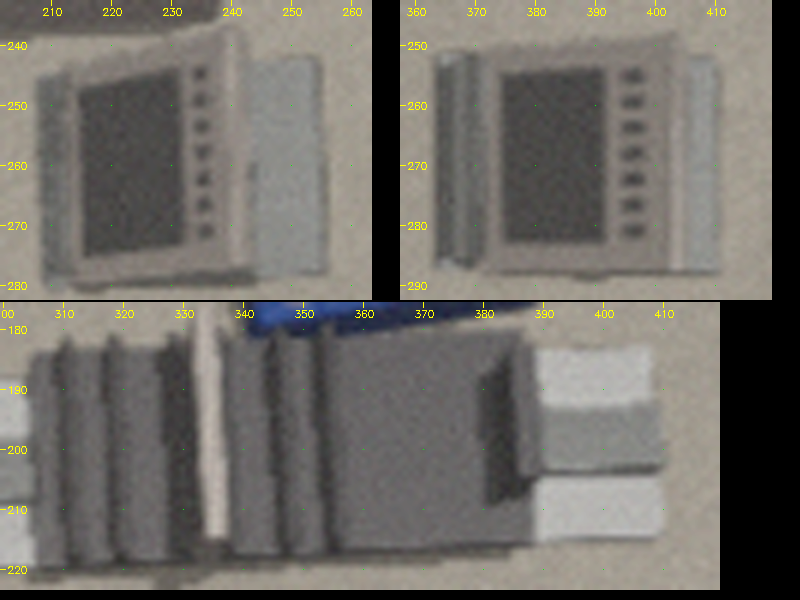

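View pics/m_scene.png

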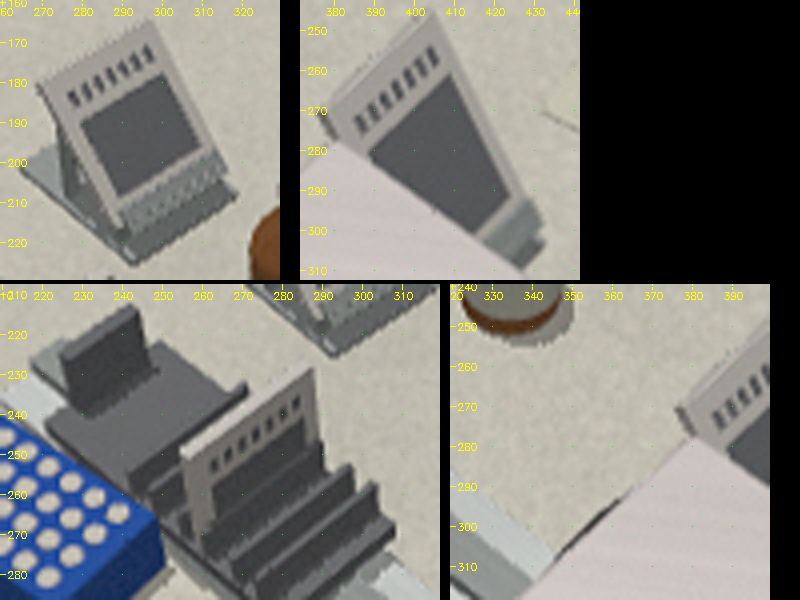

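```bash
cat > geo.py <<'E'
import json,numpy as np
from scipy.optimize import least_squares
from plant import camera_params
P={c:camera_params(c) for c in("scene","top")}
def proj(c,X):
    p=P[c]; X=np.atleast_2d(X); q=X@p["extrinsics"][:3,:3].T+p["extrinsics"][:3,3]
    s=np.c_[q[:,0],-q[:,1]]/-q[:,2:]; s=s*(1+p["k1"]*(s**2).sum(1,keepdims=True))
    K=p["intrinsics"]; return s*[K[0,0],K[1,1]]+K[:2,2]
def back(c,uv,z):
    f=lambda a: (proj(c,[a[0],a[1],z])[0]-uv)
    return least_squares(f,[600,0]).x
def rz(a): return np.array([[np.cos(a),-np.sin(a),0],[np.sin(a),np.cos(a),0],[0,0,1]])
def fit(picks,x0):  # picks: (cam,u,v,local xyz); 'nan' u or v ignored
    f=lambda a: np.nan_to_num(np.concatenate([proj(c,rz(a[2])@np.array(m)+[a[0],a[1],0])[0]-[u,v] for c,u,v,m in picks]))
    r=least_squares(f,x0,loss="soft_l1"); return r.x,f(r.x).reshape(-1,2)
E
cat > fit1.py <<'E'
from geo import *
np.set_printoptions(precision=2,suppress=True)
n=np.nan; s,c=np.sin(np.radians(40)),np.cos(np.radians(40))
def cas(x,y,z): # cassette local -> easel ; leaning top toward -x
    return (49+c*x-s*z, y, 25+s*x+c*z)
sh=[("top",410.3,251.7,(-65,-50,8)),("top",410.7,287.8,(-65,50,8)),("top",363.7,251.7,(65,-50,8)),("top",363.3,287.2,(65,50,8)),
 ("scene",264.5,201.5,(-65,-50,8)),("scene",293.2,225.8,(65,-50,8)),("scene",319,208.2,(65,50,8))]
shc=[("top",404.7,248,cas(-5,-50,115)),("top",405.2,288.3,cas(-5,50,115)),("scene",298.2,165,cas(5,50,115)),("top",402.2,n,cas(5,0,115))]
ta=[("top",255,242,(-65,-50,8)),("top",256,278.3,(-65,50,8)),("top",207.8,245.5,(65,-50,8)),("top",208.5,280.8,(65,50,8))]
tac=[("top",242,236.2,cas(-5,-50,145)),("top",238.5,n,cas(5,0,145))]
for nm,p,pc,x0 in(("short",sh,shc,(550,-200,1.57)),("tall",ta,tac,(550,200,1.57))):
    x,r=fit(p,x0); print(nm,x[:2],np.degrees(x[2]));print(r)
    print("cas resid",np.array([proj(c_,rz(x[2])@np.array(m)+[x[0],x[1],0])[0]-[u,v] for c_,u,v,m in pc]))
print("rail end",back("top",(408.2,183),24),back("top",(410,214.7),24),"near blower",back("top",(239,190),24),back("top",(239,223),24))
print("plate near end",back("top",(335.5,215),132),"plate far",back("top",(333.4,175.5),132),"handle",back("top",(387.3,193.5),97))
from plant import nets
for t in["bottle","jar","tube_rack","beaker","flask"]: 
    for h in (150,85,55,100,140): pass
for t,u,h in(("bottle",(320,265),150),("jar",(459,221),85),("flask",(141,286),140),("tuberack_nl",(341,180),55)): print(t,back("top",u,h))
E
python3 fit1.py
```

```text
short [ 481.41 -181.13] 89.92399791940356
[[-0.33 -0.11]
 [-0.22  0.12]
 [-0.68 -0.54]
 [-0.18  0.3 ]
 [-0.72 -0.59]
 [-0.48 -0.57]
 [ 0.26 -0.71]]
cas resid [[-0.61  0.05]
 [-0.61 -0.86]
 [-0.23 -0.87]
 [-0.39   nan]]
tall [499.89 245.87] 93.62450875232373
[[-0.4   0.26]
 [ 0.12  0.1 ]
 [-0.08 -0.66]
 [ 0.34  0.21]]
cas resid [[-0.14  1.19]
 [ 0.68   nan]]
rail end [ 721.16 -240.95] [ 632.   -244.52] near blower [697.53 228.61] [605.12 226.25]
plate near end [611.66 -33.61] plate far [713.49 -28.05] handle [ 675.41 -170.64]
bottle [484.18   5.08]
jar [ 606.14 -360.18]
flask [429.39 445.99]
tuberack_nl [720.58 -52.21]
```

>>> {"fn": "servo_tool", "kwargs": {"rows": [{"x": 0.265,"y": 0.309,"wz": -0.0213},{"x": 0.265,"y": 0.309,"wz": -0.0213},{"x": 0.265,"y": 0.309,"wz": -0.0213},{"x": 0.265,"y": 0.309,"wz": -0.0213},{"x": 0.265,"y": 0.309,"wz": -0.0213},{"x": 0.265,"y": 0.309,"wz": -0.0213},{"x": 0.265,"y": 0.309,"wx": 0.0556},{"x": 0.265,"y": 0.309,"wx": 0.0556},{"x": 0.265,"y": 0.309,"wx": 0.0556},{"x": 0.265,"y": 0.309,"wx": 0.0556},{"x": 0.265,"y": 0.309,"wx": 0.0556},{"x": 0.265,"y": 0.309,"wx": 0.0556}], "fingers": 0, "force": 40}}

```text
invalid input at $.rows[0]: expected keys x, y, z, wx, wy, wz
```

>>> {"fn": "servo_tool", "kwargs": {"rows": [{"x": 0.265,"y": 0.309,"z": 0,"wx": 0,"wy": 0,"wz": -0.0213},{"x": 0.265,"y": 0.309,"z": 0,"wx": 0,"wy": 0,"wz": -0.0213},{"x": 0.265,"y": 0.309,"z": 0,"wx": 0,"wy": 0,"wz": -0.0213},{"x": 0.265,"y": 0.309,"z": 0,"wx": 0,"wy": 0,"wz": -0.0213},{"x": 0.265,"y": 0.309,"z": 0,"wx": 0,"wy": 0,"wz": -0.0213},{"x": 0.265,"y": 0.309,"z": 0,"wx": 0,"wy": 0,"wz": -0.0213},{"x": 0.265,"y": 0.309,"z": 0,"wx": 0.0556,"wy": 0,"wz": 0},{"x": 0.265,"y": 0.309,"z": 0,"wx": 0.0556,"wy": 0,"wz": 0},{"x": 0.265,"y": 0.309,"z": 0,"wx": 0.0556,"wy": 0,"wz": 0},{"x": 0.265,"y": 0.309,"z": 0,"wx": 0.0556,"wy": 0,"wz": 0},{"x": 0.265,"y": 0.309,"z": 0,"wx": 0.0556,"wy": 0,"wz": 0},{"x": 0.265,"y": 0.309,"z": 0,"wx": 0.0556,"wy": 0,"wz": 0}], "fingers": 0, "force": 40}}

```text
time_s: 2.9
tool_pos: [482.5, -231.9, 231.5]
orientation: [0.939, -0.001, -0.0, -0.344]
force: [0.8, -0.3, -0.1]
width: 42.7
grasp_force: 0.0
```

>>> {"fn": "servo_tool", "kwargs": {"rows": [{"x": -0.01,"y": 0,"z": -0.44,"wx": 0,"wy": 0,"wz": 0},{"x": 0,"y": 0,"z": -0.43,"wx": 0,"wy": 0,"wz": 0},{"x": 0,"y": 0.2,"z": -0.24,"wx": 0,"wy": 0,"wz": 0},{"x": 0,"y": 0.2,"z": -0.24,"wx": 0,"wy": 0,"wz": 0},{"x": 0,"y": 0.1,"z": -0.12,"wx": 0,"wy": 0,"wz": 0},{"x": 0,"y": 0,"z": 0,"wx": 0,"wy": 0,"wz": 0}]}}

```text
time_s: 3.65
tool_pos: [480.4, -181.8, 84.1]
orientation: [0.939, -0.001, -0.001, -0.343]
force: [-0.9, -1.2, -0.3]
width: 42.4
grasp_force: 0.0
```

```bash
python3 - <<'E'
from plant import capture
from mos import *
a=np.zeros((600,800,3),np.uint8)
a[:360,:400]=panel(capture("scene"),240,120,100,90,4); a[:360,400:]=panel(capture("top"),340,230,100,90,4)
cv2.imwrite("pics/g1.png",a[:360])
E
```

```text
(no output)
```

View pics/g1.png

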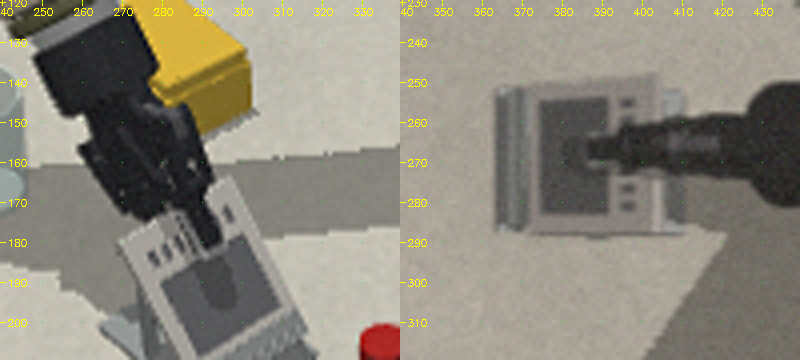

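>>> {"fn": "servo_tool", "kwargs": {"rows": [{"x": 0,"y": 0,"z": 0,"wx": 0,"wy": 0,"wz": 0},{"x": 0,"y": 0,"z": 0,"wx": 0,"wy": 0,"wz": 0},{"x": 0,"y": 0,"z": 0,"wx": 0,"wy": 0,"wz": 0},{"x": 0,"y": 0,"z": 0,"wx": 0,"wy": 0,"wz": 0},{"x": 0,"y": 0,"z": 0,"wx": 0,"wy": 0,"wz": 0},{"x": 0,"y": 0,"z": 0,"wx": 0,"wy": 0,"wz": 0}], "fingers": -1, "force": 50}}

```text
time_s: 4.5
tool_pos: [481.0, -183.5, 84.7]
orientation: [0.94, -0.002, 0.0, -0.342]
force: [-0.6, -5.0, 4.9]
width: 9.3
grasp_force: 49.7
```

>>> {"fn": "servo_tool", "kwargs": {"rows": [{"x": 0,"y": -0.08,"z": 0.1,"wx": 0,"wy": 0,"wz": 0},{"x": 0,"y": -0.16,"z": 0.19,"wx": 0,"wy": 0,"wz": 0},{"x": 0,"y": -0.16,"z": 0.19,"wx": 0,"wy": 0,"wz": 0},{"x": 0,"y": 0,"z": 0.4,"wx": 0,"wy": 0,"wz": 0},{"x": 0,"y": 0,"z": 0.5,"wx": 0,"wy": 0,"wz": 0},{"x": 0,"y": 0,"z": 0.5,"wx": -0.05,"wy": 0,"wz": 0},{"x": 0.1,"y": 0.1,"z": 0.1,"wx": -0.055,"wy": 0,"wz": 0},{"x": 0.3,"y": 0.3,"z": 0,"wx": -0.055,"wy": 0,"wz": 0},{"x": 0.4,"y": 0.5,"z": 0,"wx": -0.055,"wy": 0,"wz": 0},{"x": 0.4,"y": 0.5,"z": 0,"wx": -0.055,"wy": 0,"wz": 0},{"x": 0.4,"y": 0.5,"z": 0,"wx": -0.055,"wy": 0,"wz": 0.013},{"x": 0.2,"y": 0.4,"z": 0,"wx": -0.008,"wy": 0,"wz": 0.013}]}}

```text
time_s: 6.0
tool_pos: [658.1, 10.4, 282.4]
orientation: [1.0, 0.03, -0.001, -0.001]
force: [-0.0, -0.1, -0.3]
width: 9.2
grasp_force: 49.0
```

```bash
python3 - <<'E'
from plant import capture,telemetry
from geo import *
from mos import *
from scipy.spatial.transform import Rotation as R
s=telemetry.sense(); print(s["time_s"],s["tool_pos"],R.from_quat(s["orientation"]).as_matrix().round(3),s["width"],s["grasp_force"],s["force"])
a=np.zeros((600,800,3),np.uint8)
a[:600,:400]=panel(capture("scene"),215,110,100,150,4); a[:600,400:]=panel(capture("top"),280,130,100,150,4)
cv2.imwrite("pics/h1.png",a)
E
```

```text
6.0 [658.14130373  10.41167098 282.40463112] [[ 0.998  0.059 -0.003]
 [ 0.059 -0.998  0.002]
 [-0.003 -0.002 -1.   ]] 9.156701258379071 49.020177125930786 [-0.01551273 -0.07423446 -0.30621479]
```

View pics/h1.png

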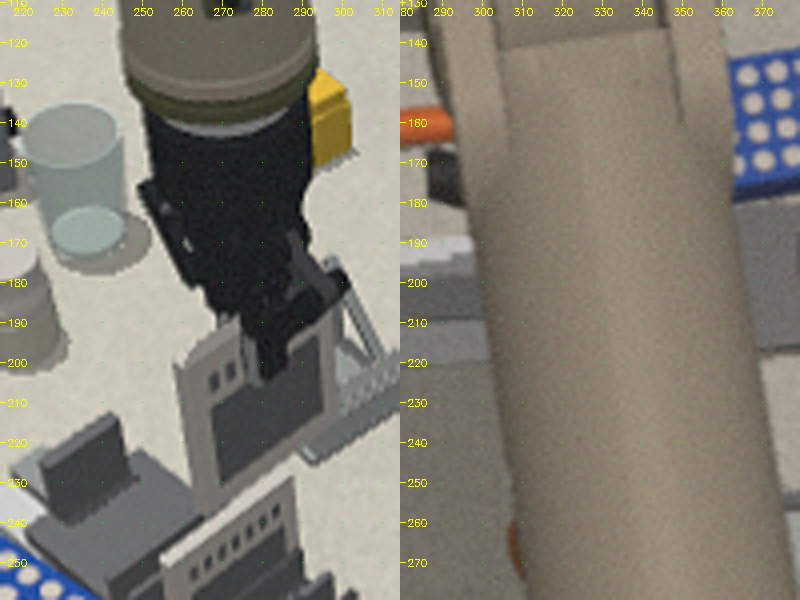

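```bash
python3 - <<'E'
from geo import *
np.set_printoptions(precision=1,suppress=True)
t=np.array([658.14,10.41,282.4]);e=np.array([.998,.059,0]);d=np.array([-.059,.998,0]);k=np.array([0,0,1])
for n,x,y,z in(("bot left front",50,5,-76),("bot left back",50,-5,-76),("top left front",50,5,39),("top left back",50,-5,39),("top right front",-50,5,39),("bot right f",-50,5,-76)):
    print(n,proj("scene",t+x*e+y*d+z*k)[0])
print("slot blower top", back("top",(314.25,200),55),"slot handle",back("top",(349.9,200),55))
print("plate scene: backL",back("scene",(254.5,248.2),132),"frontL",back("scene",(256.2,252.6),132),"backR",back("scene",(287,228.8),132),"handle top backL..")
# expected plate (center 662.6,-31)
e=np.array([.9986,.0538,0]);d=np.array([-.0538,.9986,0]);c=np.array([663,-31,132])
for n,x,y in(("backL",50,-5),("frontL",50,5),("backR",-50,-5),("frontR",-50,5)): print(n,proj("scene",c+x*e+y*d)[0],proj("top",c+x*e+y*d)[0])
E
python3 - <<'E'
import sys; sys.path.insert(0,".")
from mos import *
a=np.zeros((600,800,3),np.uint8)
im=cv2.imread("pics/scene0.png"); t=cv2.imread("pics/top0.png")
a[:344,:800]=panel(im,222,221,100,43,8); a[352:600,:800]=panel(t,300,185,100,31,8)
cv2.imwrite("pics/r1.png",a)
E
```

```text
bot left front [266.  239.7]
bot left back [262.9 237.2]
top left front [260.2 201.7]
top left back [256.8 199.2]
top right front [297.  176.5]
bot right f [299.3 214.8]
slot blower top [664.9  19.9] slot handle [665.7 -76.3]
plate scene: backL [709.7 -33.6] frontL [714.8 -20.6] backR [616.2 -27.9] handle top backL..
backL [253.4 249.1] [335.5 175.6]
frontL [256.2 251.4] [331.5 175.8]
backR [285.  225.8] [337.5 214.4]
frontR [287.9 227.9] [333.6 214.5]
```

View pics/r1.png

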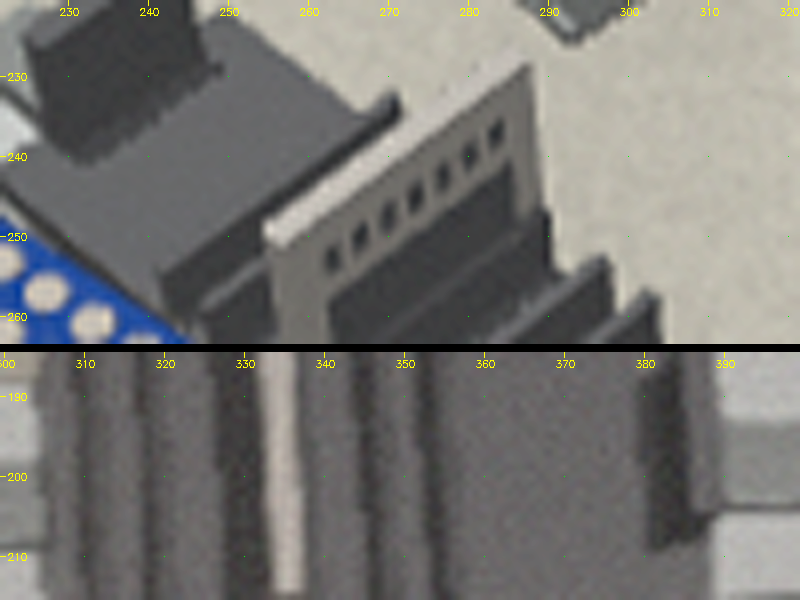

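>>> {"fn": "servo_tool", "kwargs": {"rows": [{"x": 0.023,"y": 0.066,"z": 0,"wx": 0,"wy": 0,"wz": -0.0025},{"x": 0,"y": 0,"z": -0.4,"wx": 0,"wy": 0,"wz": 0},{"x": 0,"y": 0,"z": -0.4,"wx": 0,"wy": 0,"wz": 0},{"x": 0,"y": 0,"z": -0.35,"wx": 0,"wy": 0,"wz": 0},{"x": 0,"y": 0,"z": -0.15,"wx": 0,"wy": 0,"wz": 0},{"x": 0,"y": 0,"z": 0,"wx": 0,"wy": 0,"wz": 0},{"x": 0,"y": 0,"z": 0,"wx": 0,"wy": 0,"wz": 0}]}}

```text
time_s: 6.98
tool_pos: [661.0, 10.3, 154.3]
orientation: [1.0, 0.023, 0.0, -0.001]
force: [-0.3, -0.4, -0.1]
width: 9.2
grasp_force: 49.0
```

```bash
python3 - <<'E'
from plant import capture,telemetry
from geo import *
from mos import *
from scipy.spatial.transform import Rotation as R
s=telemetry.sense(); print(s["time_s"],s["tool_pos"],R.from_quat(s["orientation"]).as_matrix().round(3),s["width"],s["grasp_force"],s["force"])
im=capture("scene")
a=np.zeros((600,800,3),np.uint8)
a[:480,:800]=panel(im,240,205,100,60,8)
cv2.imwrite("pics/h2.png",a[:480])
t=s["tool_pos"];M=R.from_quat(s["orientation"]).as_matrix();e=M[:,0];d=-M[:,1];k=-M[:,2]
for n,x,y,z in(("bot left front",50,5,-76),("bot right front",-50,5,-76),("bot right back",-50,-5,-76),("top left front",50,5,39),("top right front",-50,5,39)):
    print(n,proj("scene",t+x*e+y*d+z*k)[0].round(1))
c=np.array([663,-31,0]);e=np.array([.9986,.0538,0]);d=np.array([-.0538,.9986,0])
for n,y in(("R4",10.5),("R5",37.5),("R6",58.5)): print(n,*[proj("scene",c-50*e+(y+q)*d+[0,0,70])[0].round(1) for q in(-3,3)])
E
```

```text
6.975 [661.01013364  10.335876   154.30557446] [[ 0.999  0.045  0.   ]
 [ 0.045 -0.999  0.001]
 [ 0.001 -0.001 -1.   ]] 9.231815342477086 48.964844942092896 [-0.33809574 -0.35467397 -0.058932  ]
bot left front [270.1 275.2]
bot right front [300.9 251.4]
bot right back [298.  249.2]
top left front [265.2 244.1]
top right front [298.8 219.6]
R4 [290.1 244.8] [291.7 246.1]
R5 [297.6 250.7] [299.3 252. ]
R6 [303.5 255.3] [305.3 256.7]
```

View pics/h2.png

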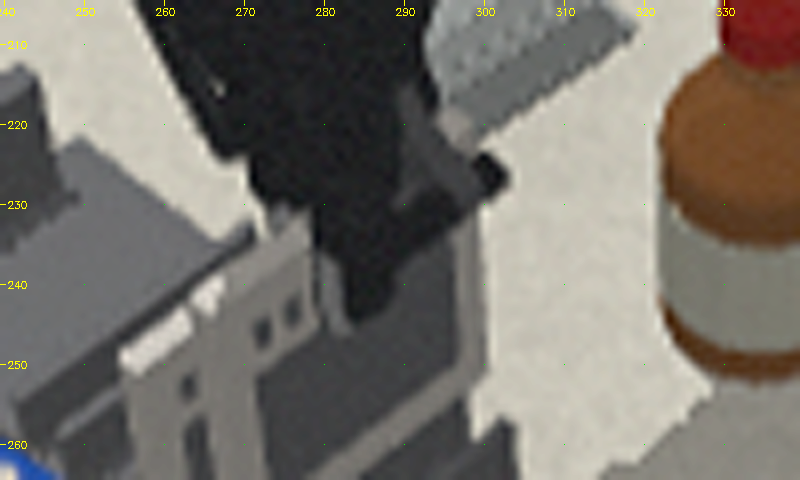

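>>> {"fn": "servo_tool", "kwargs": {"rows": [{"x": -0.006,"y": 0.067,"z": 0,"wx": 0,"wy": 0,"wz": 0.0043},{"x": 0,"y": 0,"z": 0,"wx": 0,"wy": 0,"wz": 0},{"x": 0,"y": 0,"z": 0,"wx": 0,"wy": 0,"wz": 0}]}}

```text
time_s: 7.4
tool_pos: [659.5, 17.6, 152.5]
orientation: [1.0, 0.028, -0.001, -0.001]
force: [0.5, -0.5, -1.2]
width: 9.7
grasp_force: 49.0
```

>>> {"fn": "servo_tool", "kwargs": {"rows": [{"x": 0,"y": -0.004,"z": -0.06,"wx": 0,"wy": 0,"wz": 0},{"x": 0,"y": 0,"z": -0.06,"wx": 0,"wy": 0,"wz": 0},{"x": 0,"y": 0,"z": -0.05,"wx": 0,"wy": 0,"wz": 0},{"x": 0,"y": 0,"z": 0,"wx": 0,"wy": 0,"wz": 0}]}}

```text
time_s: 7.9
tool_pos: [659.0, 16.9, 134.4]
orientation: [1.0, 0.028, -0.002, -0.001]
force: [0.3, -0.7, -1.3]
width: 9.4
grasp_force: 49.0
```

>>> {"fn": "servo_tool", "kwargs": {"rows": [{"x": 0,"y": 0,"z": -0.06,"wx": 0,"wy": 0,"wz": 0},{"x": 0,"y": 0,"z": -0.05,"wx": 0,"wy": 0,"wz": 0},{"x": 0,"y": 0,"z": -0.02,"wx": 0,"wy": 0,"wz": 0},{"x": 0,"y": 0,"z": 0,"wx": 0,"wy": 0,"wz": 0}]}}

```text
time_s: 8.4
tool_pos: [659.3, 16.9, 122.1]
orientation: [1.0, 0.028, -0.001, -0.001]
force: [-0.1, 0.0, -0.8]
width: 9.6
grasp_force: 49.0
```

>>> {"fn": "servo_tool", "kwargs": {"rows": [{"x": 0,"y": 0,"z": -0.02,"wx": 0,"wy": 0,"wz": 0},{"x": 0,"y": 0,"z": -0.015,"wx": 0,"wy": 0,"wz": 0},{"x": 0,"y": 0,"z": 0,"wx": 0,"wy": 0,"wz": 0}]}}

```text
time_s: 8.78
tool_pos: [659.5, 17.0, 118.9]
orientation: [1.0, 0.028, -0.001, -0.001]
force: [0.1, 0.0, -1.4]
width: 9.8
grasp_force: 49.1
```

>>> {"fn": "servo_tool", "kwargs": {"rows": [{"x": 0,"y": 0,"z": -0.015,"wx": 0,"wy": 0,"wz": 0},{"x": 0,"y": 0,"z": -0.01,"wx": 0,"wy": 0,"wz": 0},{"x": 0,"y": 0,"z": 0,"wx": 0,"wy": 0,"wz": 0}]}}

```text
time_s: 9.15
tool_pos: [659.6, 17.0, 118.7]
orientation: [1.0, 0.028, -0.0, -0.0]
force: [-7.2, 0.2, 14.5]
width: 9.7
grasp_force: 51.3
```

>>> {"fn": "servo_tool", "kwargs": {"rows": [{"x": 0,"y": 0,"z": 0,"wx": 0,"wy": 0,"wz": 0},{"x": 0,"y": 0,"z": 0,"wx": 0,"wy": 0,"wz": 0},{"x": 0,"y": 0,"z": 0,"wx": 0,"wy": 0,"wz": 0},{"x": 0,"y": 0,"z": 0,"wx": 0,"wy": 0,"wz": 0}], "fingers": -0.4}}

```text
time_s: 9.65
tool_pos: [659.4, 16.9, 116.0]
orientation: [1.0, 0.028, -0.001, -0.001]
force: [-0.1, 0.3, 0.5]
width: 26.0
grasp_force: 0.0
```

>>> {"fn": "servo_tool", "kwargs": {"rows": [{"x": 0,"y": 0,"z": 0.15,"wx": 0,"wy": 0,"wz": 0},{"x": 0,"y": 0,"z": 0.4,"wx": 0,"wy": 0,"wz": 0},{"x": 0,"y": 0,"z": 0.5,"wx": 0,"wy": 0,"wz": 0},{"x": 0,"y": 0,"z": 0.55,"wx": 0,"wy": 0,"wz": 0}]}}

```text
time_s: 10.15
tool_pos: [659.1, 16.9, 278.7]
orientation: [1.0, 0.028, -0.001, -0.001]
force: [1.0, 0.1, 0.8]
width: 25.5
grasp_force: 0.0
```

>>> {"fn": "servo_tool", "kwargs": {"rows": [{"x": -0.2,"y": 0.2,"z": 0,"wx": 0,"wy": 0,"wz": 0.0033},{"x": -0.2,"y": 0.2,"z": 0,"wx": 0,"wy": 0,"wz": 0},{"x": -0.19,"y": 0.18,"z": 0,"wx": 0.042,"wy": 0.0026,"wz": 0},{"x": -0.19,"y": 0.18,"z": 0,"wx": 0.042,"wy": 0.0026,"wz": 0},{"x": -0.19,"y": 0.18,"z": 0,"wx": 0.042,"wy": 0.0026,"wz": 0},{"x": -0.19,"y": 0.18,"z": -0.1,"wx": 0.042,"wy": 0.0026,"wz": 0},{"x": -0.19,"y": 0.18,"z": -0.2,"wx": 0.042,"wy": 0.0026,"wz": 0},{"x": -0.19,"y": 0.18,"z": -0.25,"wx": 0.042,"wy": 0.0026,"wz": 0},{"x": 0,"y": 0,"z": -0.25,"wx": 0.042,"wy": 0.0026,"wz": 0},{"x": 0,"y": 0,"z": -0.2,"wx": 0.0387,"wy": 0.0027,"wz": 0},{"x": 0,"y": 0,"z": 0,"wx": 0,"wy": 0,"wz": 0},{"x": 0,"y": 0,"z": 0,"wx": 0,"wy": 0,"wz": 0}], "fingers": 0}}

```text
time_s: 11.65
tool_pos: [506.1, 165.5, 177.9]
orientation: [0.939, 0.03, -0.011, -0.342]
force: [-0.5, -0.2, 0.5]
width: 42.9
grasp_force: 0.0
```

```bash
python3 - <<'E'
from plant import capture,telemetry
from geo import *
from mos import *
from scipy.spatial.transform import Rotation as R
s=telemetry.sense(); print(s["time_s"],s["tool_pos"],R.from_quat(s["orientation"]).as_matrix().round(3),s["width"],s["joint_pos"].round(2))
a=np.zeros((600,800,3),np.uint8)
im=capture("scene")
a[:600,:400]=panel(im,350,160,80,120,5); a[:400,400:]=panel(capture("top"),200,225,80,80,5); a[400:,400:]=panel(im,255,235,80,40,5)
cv2.imwrite("pics/g2.png",a)
E
```

```text
11.65 [506.13815268 165.4866105  177.9491243 ] [[ 0.998  0.049 -0.041]
 [ 0.065 -0.764  0.642]
 [ 0.    -0.643 -0.766]] 42.875981519612054 [ 0.43  0.32 -0.43  1.81 -0.62  1.18 -1.22]
```

View pics/g2.png

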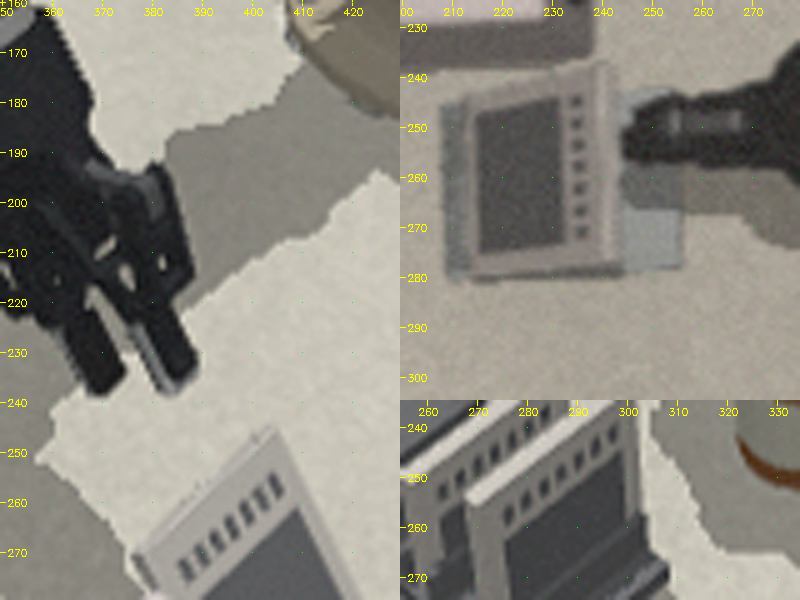

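```bash
python3 - <<'E'
from geo import *
print(proj("top",[506.1,165.5,178]),back("top",(242,256.6),133),back("top",(241.5,237),133),back("top",(243,276.3),133))
a=np.radians(93.62);o=np.array([499.9,245.9,0]);s,c=np.sin(np.radians(40)),np.cos(np.radians(40))
cas=lambda x,y,z:rz(a)@np.array([49+c*x-s*z,y,25+s*x+c*z])+o
for n,p in(("bL",(-5,-50,145)),("bR",(-5,50,145)),("fL",(5,-50,145)),("fR",(5,50,145))): print(n,cas(*p).round(1),proj("top",cas(*p)).round(1),proj("scene",cas(*p)).round(1))
E
```

```text
[[253.43730558 254.67599969]] [504.57314478 199.5352055 ] [553.79923582 201.99407662] [455.56441049 195.85837903]
bL [552.8 201.1 132.9] [[241.8 237.4]] [[375.4 270.5]]
bR [453.  194.8 132.9] [[243.4 277.3]] [[402.6 245.1]]
fL [552.3 208.8 139.3] [[238.4 237.3]] [[378.3 270.7]]
fR [452.5 202.4 139.3] [[239.9 277.4]] [[405.7 245.1]]
```

```bash
python3 - <<'E'
from geo import *
t=np.array([506.1,165.5,178]);x=np.array([.998,.065,0]);y=np.array([.049,-.764,-.643]);z=np.array([-.041,.642,-.766])
for c in("scene","top"):
    print(c,*[proj(c,t-4*z+sy*y+sx*x)[0].round(1) for sy in(-26,26) for sx in(-11,11)],proj(c,t-100*z)[0].round(1))
t=np.array([480.4,-181.8,84.1]);x=np.array([1,0,0]);y=np.array([0,-.766,-.643]);z=np.array([0,.643,-.766])
for c in("scene","top"): print(c,*[proj(c,t-4*z+sy*y+sx*x)[0].round(1) for sy in(-26,26) for sx in(-11,11)],proj(c,t-100*z)[0].round(1))
im=__import__("cv2").imread("pics/g2.png")[0:400,400:];
for X in (235,250,265,280,300,330): print(X/5+199.5,[round(224.5+Y/5,1) for Y in np.where((im[:,X].max(1)<75))[0][[0,-1]]])
E
```

```text
scene [389.8 232.9] [383.5 238.5] [374.4 233.4] [368.2 238.8] [359.6 198.9]
top [245.3 259.1] [244.9 249.8] [263.6 259.1] [263.2 250.1] [277.9 250.4]
scene [296.7 180.5] [290.5 184.3] [288.  182.3] [282. 186.] [273. 152.]
top [386.1 272.3] [386.1 263.7] [399.3 273. ] [399.2 264.6] [423.3 267.1]
246.5 [np.float64(247.1), np.float64(256.5)]
249.5 [np.float64(245.3), np.float64(257.5)]
252.5 [np.float64(244.1), np.float64(257.1)]
255.5 [np.float64(243.9), np.float64(257.1)]
259.5 [np.float64(244.1), np.float64(257.7)]
265.5 [np.float64(243.3), np.float64(257.9)]
```

>>> {"fn": "servo_tool", "kwargs": {"rows": [{"x": -0.016,"y": 0.18,"z": -0.21,"wx": 0,"wy": 0,"wz": 0},{"x": -0.016,"y": 0.18,"z": -0.21,"wx": 0,"wy": 0,"wz": 0},{"x": -0.016,"y": 0.18,"z": -0.21,"wx": 0,"wy": 0,"wz": 0},{"x": -0.008,"y": 0.092,"z": -0.111,"wx": 0,"wy": 0,"wz": 0},{"x": 0,"y": 0,"z": 0,"wx": 0,"wy": 0,"wz": 0},{"x": 0,"y": 0,"z": 0,"wx": 0,"wy": 0,"wz": 0}]}}

```text
time_s: 12.5
tool_pos: [500.8, 227.6, 103.1]
orientation: [0.939, 0.029, -0.011, -0.342]
force: [-0.1, -0.9, 0.5]
width: 42.6
grasp_force: 0.0
```

>>> {"fn": "servo_tool", "kwargs": {"rows": [{"x": 0,"y": 0,"z": 0,"wx": 0,"wy": 0,"wz": 0},{"x": 0,"y": 0,"z": 0,"wx": 0,"wy": 0,"wz": 0},{"x": 0,"y": 0,"z": 0,"wx": 0,"wy": 0,"wz": 0},{"x": 0,"y": 0,"z": 0,"wx": 0,"wy": 0,"wz": 0},{"x": 0,"y": 0,"z": 0,"wx": 0,"wy": 0,"wz": 0},{"x": 0,"y": 0,"z": 0,"wx": 0,"wy": 0,"wz": 0}], "fingers": -1, "force": 50}}

```text
time_s: 13.25
tool_pos: [500.5, 228.0, 103.2]
orientation: [0.939, 0.03, -0.011, -0.343]
force: [-0.1, -1.3, 5.3]
width: 9.6
grasp_force: 50.2
```

>>> {"fn": "servo_tool", "kwargs": {"rows": [{"x": 0.004,"y": -0.06,"z": 0.08,"wx": 0,"wy": 0,"wz": 0},{"x": 0.01,"y": -0.16,"z": 0.19,"wx": 0,"wy": 0,"wz": 0},{"x": 0.01,"y": -0.16,"z": 0.19,"wx": 0,"wy": 0,"wz": 0},{"x": 0,"y": 0,"z": 0.4,"wx": 0,"wy": 0,"wz": 0},{"x": 0,"y": 0,"z": 0.5,"wx": 0,"wy": 0,"wz": 0},{"x": 0,"y": 0,"z": 0.5,"wx": 0,"wy": 0,"wz": 0},{"x": 0,"y": -0.2,"z": 0.2,"wx": -0.055,"wy": -0.0035,"wz": 0},{"x": 0.1,"y": -0.35,"z": 0.05,"wx": -0.055,"wy": -0.0035,"wz": 0},{"x": 0.2,"y": -0.35,"z": 0,"wx": -0.055,"wy": -0.0035,"wz": 0},{"x": 0.3,"y": -0.35,"z": 0,"wx": -0.055,"wy": -0.0035,"wz": 0},{"x": 0.3,"y": -0.35,"z": 0,"wx": -0.055,"wy": -0.0035,"wz": 0},{"x": 0.3,"y": -0.35,"z": 0,"wx": -0.055,"wy": -0.0035,"wz": 0}]}}

```text
time_s: 14.75
tool_pos: [622.9, -7.2, 313.6]
orientation: [1.0, 0.03, -0.001, -0.001]
force: [-0.0, -0.4, -1.9]
width: 9.1
grasp_force: 49.4
```

>>> {"fn": "servo_tool", "kwargs": {"rows": [{"x": 0.25,"y": -0.35,"z": 0,"wx": -0.004,"wy": 0,"wz": 0},{"x": 0.15,"y": -0.3,"z": 0,"wx": 0,"wy": 0,"wz": 0},{"x": 0,"y": -0.05,"z": 0,"wx": 0,"wy": 0,"wz": 0},{"x": 0,"y": 0,"z": 0,"wx": 0,"wy": 0,"wz": 0},{"x": 0,"y": 0,"z": 0,"wx": 0,"wy": 0,"wz": 0}]}}

```text
time_s: 15.38
tool_pos: [661.9, -73.7, 313.6]
orientation: [0.999, 0.032, -0.001, 0.0]
force: [0.1, 1.4, -0.9]
width: 9.6
grasp_force: 49.5
```

```bash
cat > st.py <<'E'
from plant import telemetry
from scipy.spatial.transform import Rotation as R
import numpy as np
s=telemetry.sense();M=R.from_quat(s["orientation"]).as_matrix()
print(s["time_s"],s["tool_pos"].round(1),M.round(4).tolist(),"yaw",np.degrees(np.arctan2(M[1,0],M[0,0])).round(2),"W",s["width"],s["grasp_force"],s["force"])
E
python3 st.py
```

```text
15.375 [661.9 -73.7 313.6] [[0.998, 0.0635, -0.0019], [0.0635, -0.998, -0.001], [-0.002, 0.0009, -1.0]] yaw 3.64 W 9.618524737000659 49.48582112789154 [ 0.06216806  1.38560064 -0.88778995]
```

>>> {"fn": "servo_tool", "kwargs": {"rows": [{"x": 0.02,"y": -0.053,"z": 0,"wx": 0,"wy": 0,"wz": -0.0042},{"x": 0,"y": 0,"z": -0.35,"wx": 0,"wy": 0,"wz": 0},{"x": 0,"y": 0,"z": -0.4,"wx": 0,"wy": 0,"wz": 0},{"x": 0,"y": 0,"z": -0.4,"wx": 0,"wy": 0,"wz": 0},{"x": 0,"y": 0,"z": -0.15,"wx": 0,"wy": 0,"wz": 0},{"x": 0,"y": 0,"z": 0,"wx": 0,"wy": 0,"wz": 0},{"x": 0,"y": 0,"z": 0,"wx": 0,"wy": 0,"wz": 0}]}}

```text
time_s: 16.25
tool_pos: [665.3, -80.1, 185.4]
orientation: [1.0, 0.027, 0.001, 0.001]
force: [0.3, 0.4, -2.3]
width: 9.3
grasp_force: 49.4
```

```bash
python3 st.py; python3 - <<'E'
from plant import capture,telemetry
from geo import *
from mos import *
from scipy.spatial.transform import Rotation as R
s=telemetry.sense()
im=capture("scene")
cv2.imwrite("pics/h3.png",panel(im,215,175,100,75,8))
t=s["tool_pos"];M=R.from_quat(s["orientation"]).as_matrix();e=M[:,0];d=-M[:,1];k=-M[:,2]
for n,x,y,z in(("bot left front",50,5,-103),("bot left back",50,-5,-103),("bot right front",-50,5,-103),("bot right back",-50,-5,-103),("top left back",50,-5,42),("top left front",50,5,42),("top right front",-50,5,42)):
    print(n,proj("scene",t+x*e+y*d+z*k)[0].round(1))
E
```

```text
16.25 [665.3 -80.1 185.4] [[0.9986, 0.0534, 0.0011], [0.0534, -0.9986, -0.0017], [0.0011, 0.0018, -1.0]] yaw 3.06 W 9.283481936394075 49.37030375003815 [ 0.31052774  0.37368548 -2.33333817]
bot left front [245.3 253. ]
bot left back [242.7 250.8]
bot right front [275.8 230.7]
bot right back [273.2 228.7]
top left back [233.9 209.7]
top left front [236.7 212. ]
top right front [270.8 189.2]
```

View pics/h3.png

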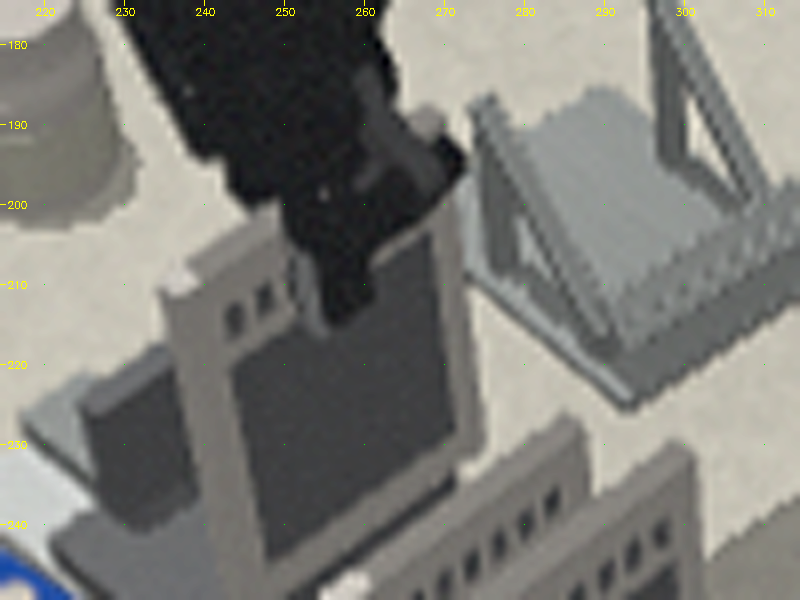

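>>> {"fn": "servo_tool", "kwargs": {"rows": [{"x": 0,"y": 0.008,"z": -0.06,"wx": 0,"wy": 0,"wz": 0},{"x": 0,"y": 0,"z": -0.06,"wx": 0,"wy": 0,"wz": 0},{"x": 0,"y": 0,"z": -0.05,"wx": 0,"wy": 0,"wz": 0},{"x": 0,"y": 0,"z": 0,"wx": 0,"wy": 0,"wz": 0}]}}

```text
time_s: 16.8
tool_pos: [663.8, -79.4, 165.3]
orientation: [1.0, 0.027, -0.002, 0.001]
force: [-0.9, 0.6, -1.8]
width: 9.3
grasp_force: 49.4
```

>>> {"fn": "servo_tool", "kwargs": {"rows": [{"x": 0,"y": 0,"z": -0.05,"wx": 0,"wy": 0,"wz": 0},{"x": 0,"y": 0,"z": -0.03,"wx": 0,"wy": 0,"wz": 0},{"x": 0,"y": 0,"z": 0,"wx": 0,"wy": 0,"wz": 0},{"x": 0,"y": 0,"z": 0,"wx": 0,"wy": 0,"wz": 0}]}}

```text
time_s: 17.3
tool_pos: [664.3, -79.4, 158.3]
orientation: [1.0, 0.027, -0.001, 0.001]
force: [0.9, -0.3, -2.0]
width: 9.3
grasp_force: 49.4
```

>>> {"fn": "servo_tool", "kwargs": {"rows": [{"x": 0,"y": 0,"z": -0.05,"wx": 0,"wy": 0,"wz": 0},{"x": 0,"y": 0,"z": -0.04,"wx": 0,"wy": 0,"wz": 0},{"x": 0,"y": 0,"z": -0.02,"wx": 0,"wy": 0,"wz": 0},{"x": 0,"y": 0,"z": 0,"wx": 0,"wy": 0,"wz": 0}]}}

```text
time_s: 17.8
tool_pos: [664.1, -79.4, 146.9]
orientation: [1.0, 0.027, -0.001, 0.001]
force: [-0.4, -0.5, -2.5]
width: 9.7
grasp_force: 49.4
```

>>> {"fn": "servo_tool", "kwargs": {"rows": [{"x": 0,"y": 0,"z": -0.01,"wx": 0,"wy": 0,"wz": 0},{"x": 0,"y": 0,"z": -0.01,"wx": 0,"wy": 0,"wz": 0},{"x": 0,"y": 0,"z": 0,"wx": 0,"wy": 0,"wz": 0}]}}

```text
time_s: 18.18
tool_pos: [664.2, -79.3, 145.1]
orientation: [1.0, 0.027, -0.001, 0.001]
force: [0.1, -0.3, -1.8]
width: 9.3
grasp_force: 49.4
```

>>> {"fn": "servo_tool", "kwargs": {"rows": [{"x": 0,"y": 0,"z": -0.01,"wx": 0,"wy": 0,"wz": 0},{"x": 0,"y": 0,"z": -0.015,"wx": 0,"wy": 0,"wz": 0},{"x": 0,"y": 0,"z": 0,"wx": 0,"wy": 0,"wz": 0}]}}

```text
time_s: 18.55
tool_pos: [664.4, -79.4, 144.0]
orientation: [1.0, 0.027, -0.001, 0.001]
force: [-3.5, -0.1, 6.1]
width: 9.5
grasp_force: 50.7
```

>>> {"fn": "servo_tool", "kwargs": {"rows": [{"x": 0,"y": 0,"z": -0.005,"wx": 0,"wy": 0,"wz": 0},{"x": 0,"y": 0,"z": 0,"wx": 0,"wy": 0,"wz": 0},{"x": 0,"y": 0,"z": 0,"wx": 0,"wy": 0,"wz": 0},{"x": 0,"y": 0,"z": 0,"wx": 0,"wy": 0,"wz": 0},{"x": 0,"y": 0,"z": 0,"wx": 0,"wy": 0,"wz": 0}], "fingers": -0.4}}

```text
time_s: 19.18
tool_pos: [664.2, -79.4, 142.1]
orientation: [1.0, 0.027, -0.001, 0.001]
force: [-0.1, -0.5, -0.5]
width: 25.7
grasp_force: 0.0
```

>>> {"fn": "servo_tool", "kwargs": {"rows": [{"x": 0,"y": 0,"z": 0.15,"wx": 0,"wy": 0,"wz": 0},{"x": 0,"y": 0,"z": 0.4,"wx": 0,"wy": 0,"wz": 0},{"x": 0,"y": 0,"z": 0.5,"wx": 0,"wy": 0,"wz": 0},{"x": 0,"y": -0.1,"z": 0.2,"wx": 0,"wy": 0,"wz": 0},{"x": 0,"y": -0.5,"z": 0,"wx": 0,"wy": 0,"wz": 0},{"x": 0,"y": -0.5,"z": 0,"wx": 0,"wy": 0,"wz": 0},{"x": 0,"y": -0.5,"z": 0,"wx": 0,"wy": 0,"wz": 0},{"x": 0,"y": 0,"z": 0,"wx": 0,"wy": 0,"wz": 0}]}}

```text
time_s: 20.18
tool_pos: [662.8, -246.0, 267.6]
orientation: [1.0, 0.023, -0.001, 0.002]
force: [0.5, -0.2, -1.0]
width: 25.5
grasp_force: 0.0
```

```bash
python3 st.py; python3 - <<'E'
from plant import capture
from mos import *
im=capture("scene");t=capture("top")
a=np.zeros((600,800,3),np.uint8)
a[:,:400]=panel(im,215,170,80,120,5);a[:,400:]=panel(t,300,120,80,120,5)
cv2.imwrite("pics/k1.png",a)
E
```

```text
20.175 [ 662.8 -246.   267.6] [[0.999, 0.045, -0.0025], [0.045, -0.999, -0.0047], [-0.0027, 0.0046, -1.0]] yaw 2.58 W 25.531506465747945 0.0 [ 0.52266625 -0.19319306 -0.96258693]
```

View pics/k1.png

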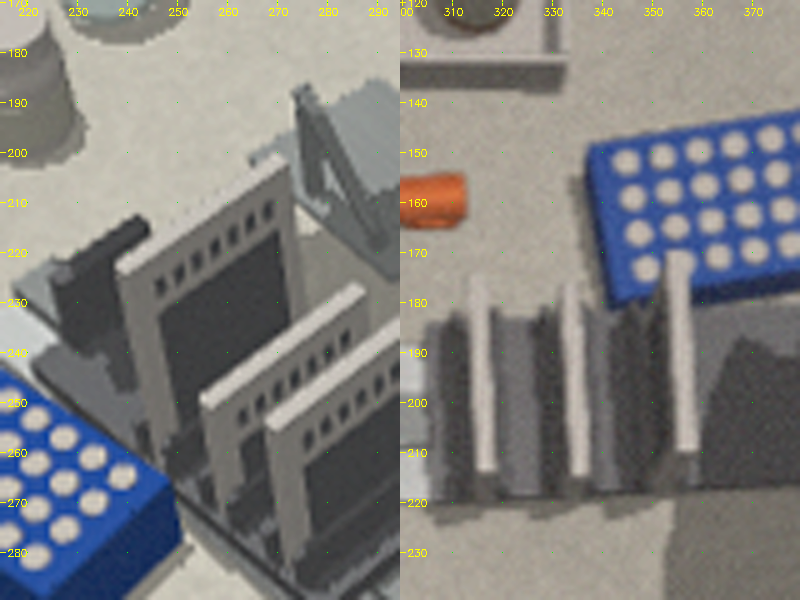

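>>> {"fn": "servo_tool", "kwargs": {"rows": [{"x": 0.06,"y": 0.18,"z": -0.3,"wx": 0,"wy": 0,"wz": 0.004},{"x": 0.06,"y": 0.14,"z": -0.4,"wx": 0,"wy": 0,"wz": 0},{"x": 0,"y": 0,"z": -0.5,"wx": 0,"wy": 0,"wz": 0},{"x": 0,"y": 0,"z": -0.45,"wx": 0,"wy": 0,"wz": 0},{"x": 0,"y": 0,"z": -0.3,"wx": 0,"wy": 0,"wz": 0},{"x": 0,"y": 0,"z": 0,"wx": 0,"wy": 0,"wz": 0},{"x": 0,"y": 0,"z": 0,"wx": 0,"wy": 0,"wz": 0}], "fingers": -1}}

```text
time_s: 21.15
tool_pos: [677.6, -206.4, 74.5]
orientation: [1.0, 0.032, 0.0, 0.001]
force: [-0.4, -0.6, 0.6]
width: -0.0
grasp_force: 0.0
```

>>> {"fn": "servo_tool", "kwargs": {"rows": [{"x": -0.03,"y": 0,"z": 0,"wx": 0,"wy": 0,"wz": 0},{"x": 0,"y": 0.05,"z": 0,"wx": 0,"wy": 0,"wz": 0},{"x": 0,"y": 0.05,"z": 0,"wx": 0,"wy": 0,"wz": 0},{"x": 0,"y": 0.05,"z": 0,"wx": 0,"wy": 0,"wz": 0},{"x": 0,"y": 0.04,"z": 0,"wx": 0,"wy": 0,"wz": 0},{"x": 0,"y": 0.03,"z": 0,"wx": 0,"wy": 0,"wz": 0}]}}

```text
time_s: 21.9
tool_pos: [673.1, -186.2, 72.3]
orientation: [1.0, 0.03, -0.001, 0.001]
force: [-0.8, -3.9, 0.8]
width: -0.1
grasp_force: 1.6
```

>>> {"fn": "servo_tool", "kwargs": {"rows": [{"x": 0,"y": 0.04,"z": 0,"wx": 0,"wy": 0,"wz": 0},{"x": -0.004,"y": 0.06,"z": 0,"wx": 0,"wy": 0,"wz": 0},{"x": -0.004,"y": 0.08,"z": 0,"wx": 0,"wy": 0,"wz": 0},{"x": -0.006,"y": 0.1,"z": 0,"wx": 0,"wy": 0,"wz": 0},{"x": -0.006,"y": 0.1,"z": 0,"wx": 0,"wy": 0,"wz": 0},{"x": -0.006,"y": 0.1,"z": 0,"wx": 0,"wy": 0,"wz": 0},{"x": -0.006,"y": 0.1,"z": 0,"wx": 0,"wy": 0,"wz": 0},{"x": -0.006,"y": 0.1,"z": 0,"wx": 0,"wy": 0,"wz": 0},{"x": -0.006,"y": 0.1,"z": 0,"wx": 0,"wy": 0,"wz": 0},{"x": -0.006,"y": 0.1,"z": 0,"wx": 0,"wy": 0,"wz": 0},{"x": -0.006,"y": 0.1,"z": 0,"wx": 0,"wy": 0,"wz": 0},{"x": -0.006,"y": 0.1,"z": 0,"wx": 0,"wy": 0,"wz": 0}]}}

```text
time_s: 23.4
tool_pos: [666.9, -76.7, 72.1]
orientation: [1.0, 0.031, -0.001, 0.001]
force: [-2.6, -3.8, 0.6]
width: -0.5
grasp_force: 1.8
```

>>> {"fn": "servo_tool", "kwargs": {"rows": [{"x": -0.004,"y": 0.08,"z": 0,"wx": 0,"wy": 0,"wz": 0},{"x": -0.004,"y": 0.08,"z": 0,"wx": 0,"wy": 0,"wz": 0},{"x": -0.004,"y": 0.08,"z": 0,"wx": 0,"wy": 0,"wz": 0},{"x": -0.004,"y": 0.07,"z": 0,"wx": 0,"wy": 0,"wz": 0},{"x": -0.002,"y": 0.05,"z": 0,"wx": 0,"wy": 0,"wz": 0},{"x": -0.002,"y": 0.03,"z": 0,"wx": 0,"wy": 0,"wz": 0},{"x": 0,"y": 0,"z": 0,"wx": 0,"wy": 0,"wz": 0}]}}

```text
time_s: 24.28
tool_pos: [665.4, -37.5, 72.3]
orientation: [1.0, 0.031, -0.001, 0.0]
force: [-0.3, -0.4, 0.3]
width: 0.3
grasp_force: 0.2
```

>>> {"fn": "servo_tool", "kwargs": {"rows": [{"x": -0.001,"y": 0.02,"z": 0,"wx": 0,"wy": 0,"wz": 0},{"x": -0.001,"y": 0.02,"z": 0,"wx": 0,"wy": 0,"wz": 0},{"x": 0,"y": 0,"z": 0,"wx": 0,"wy": 0,"wz": 0}]}}

```text
time_s: 24.65
tool_pos: [665.2, -34.2, 72.3]
orientation: [1.0, 0.031, -0.001, 0.001]
force: [1.0, -2.1, -0.5]
width: 0.1
grasp_force: 1.1
```

>>> {"fn": "servo_tool", "kwargs": {"rows": [{"x": -0.001,"y": 0.02,"z": 0,"wx": 0,"wy": 0,"wz": 0},{"x": -0.001,"y": 0.02,"z": 0,"wx": 0,"wy": 0,"wz": 0},{"x": 0,"y": 0,"z": 0,"wx": 0,"wy": 0,"wz": 0}]}}

```text
time_s: 25.02
tool_pos: [664.9, -30.3, 72.4]
orientation: [1.0, 0.031, -0.001, 0.001]
force: [1.9, -2.7, -0.8]
width: -0.2
grasp_force: 1.5
```

>>> {"fn": "servo_tool", "kwargs": {"rows": [{"x": -0.001,"y": 0.015,"z": 0,"wx": 0,"wy": 0,"wz": 0},{"x": -0.001,"y": 0.015,"z": 0,"wx": 0,"wy": 0,"wz": 0},{"x": 0,"y": 0,"z": 0,"wx": 0,"wy": 0,"wz": 0}]}}

```text
time_s: 25.4
tool_pos: [664.8, -30.2, 72.4]
orientation: [1.0, 0.03, -0.001, 0.002]
force: [2.8, -7.9, -0.5]
width: 0.1
grasp_force: 4.4
```

>>> {"fn": "servo_tool", "kwargs": {"rows": [{"x": 0,"y": 0.01,"z": 0,"wx": 0,"wy": 0,"wz": 0},{"x": 0,"y": 0.01,"z": 0,"wx": 0,"wy": 0,"wz": 0},{"x": 0,"y": 0,"z": 0,"wx": 0,"wy": 0,"wz": 0}]}}

```text
time_s: 25.78
tool_pos: [664.8, -30.1, 72.4]
orientation: [1.0, 0.029, -0.001, 0.003]
force: [2.0, -11.3, -0.3]
width: 0.3
grasp_force: 6.3
```

Home against the stop. Back off, then rise.

>>> {"fn": "servo_tool", "kwargs": {"rows": [{"x": 0,"y": -0.05,"z": 0,"wx": 0,"wy": 0,"wz": 0},{"x": 0,"y": -0.2,"z": 0,"wx": 0,"wy": 0,"wz": 0},{"x": 0,"y": -0.4,"z": 0,"wx": 0,"wy": 0,"wz": 0},{"x": 0,"y": -0.4,"z": 0.3,"wx": 0,"wy": 0,"wz": 0},{"x": 0,"y": -0.4,"z": 0.5,"wx": 0,"wy": 0,"wz": 0},{"x": 0,"y": -0.4,"z": 0.5,"wx": 0,"wy": 0,"wz": 0},{"x": 0,"y": -0.3,"z": 0.4,"wx": 0,"wy": 0,"wz": 0},{"x": 0,"y": 0,"z": 0,"wx": 0,"wy": 0,"wz": 0}]}}

```text
time_s: 26.78
tool_pos: [664.9, -243.4, 244.1]
orientation: [1.0, 0.028, 0.002, 0.002]
force: [-0.3, 0.7, -0.8]
width: 0.1
grasp_force: 0.0
```

```bash
python3 st.py; python3 - <<'E'
from plant import capture,nets
from geo import *
im=capture("top");capture("scene")
# white plate tops: brightness along rows, expected centres after +160 mm
d=np.array([-.0538,.9986,0]);e=np.array([.9986,.0538,0])
for n,c,z in(("tall",[665,-79,0],187),("plate",[663,-31,0],132),("short",[660,17,0],157)):
    p=np.array(c,float)+160*d+[0,0,z]
    for q in(-30,0,30):
        u,v=proj("top",p+q*e)[0]; row=im[int(round(v)),int(u)-12:int(u)+13].mean(1); i=int(u)-12+np.arange(25)
        w=np.clip(row-110,0,None); print(n,q,"pred",round(u,1),round(v,1),"seen",round((w*i).sum()/max(w.sum(),1),1),row.round().astype(int)[4:21].tolist())
for t in("handle_top","tall_cassette","short_cassette","racked_plate","bottle","jar"): print(t,[(c,round(x["p"],2),(np.array(x["location"])*[640,480]).round()) for c in("top","scene") for x in nets.spot_in(t,c)[:2]])
h=np.array([675.4,-170.6,97])+160*d; print("handle pred",proj("top",h),proj("scene",h))
E
```

```text
26.775 [ 664.9 -243.4  244.1] [[0.9984, 0.0565, 0.0042], [0.0565, -0.9984, -0.0048], [0.0039, 0.005, -1.0]] yaw 3.24 W 0.11102214518831614 0.0 [-0.3333471   0.69861129 -0.78451069]
tall -30 pred 289.9 204.9 seen 290.6 [72, 74, 66, 45, 46, 46, 44, 71, 105, 121, 126, 104, 60, 42, 58, 60, 62]
tall 0 pred 289.4 192.6 seen 289.9 [71, 75, 65, 51, 47, 46, 54, 89, 122, 122, 118, 99, 49, 45, 62, 64, 67]
tall 30 pred 288.9 180.5 seen 289.6 [110, 108, 109, 109, 104, 107, 109, 104, 108, 119, 118, 104, 78, 97, 111, 104, 105]
plate -30 pred 271.9 209.5 seen 272.1 [72, 72, 70, 75, 75, 62, 51, 93, 119, 119, 122, 104, 56, 43, 55, 56, 59]
plate 0 pred 271.4 197.8 seen 271.6 [75, 73, 70, 72, 61, 54, 52, 91, 119, 123, 105, 61, 48, 55, 61, 57, 59]
plate 30 pred 271.0 186.2 seen 271.1 [90, 91, 93, 94, 80, 67, 89, 116, 119, 118, 102, 62, 59, 58, 59, 59, 73]
short -30 pred 251.6 208.8 seen 252.0 [52, 56, 77, 88, 80, 75, 64, 87, 118, 121, 118, 97, 60, 45, 44, 47, 60]
short 0 pred 251.2 196.9 seen 249.6 [67, 87, 118, 110, 75, 71, 71, 90, 118, 120, 104, 65, 55, 47, 42, 56, 62]
short 30 pred 250.8 185.0 seen 249.0 [110, 111, 109, 109, 108, 109, 107, 113, 116, 118, 122, 105, 62, 61, 77, 87, 78]
handle_top [('top', 0.88, array([296., 206.])), ('top', 0.71, array([151., 287.])), ('scene', 0.94, array([290., 295.])), ('scene', 0.38, array([306., 266.]))]
tall_cassette [('top', 0.68, array([291., 195.])), ('scene', 0.65, array([304., 269.]))]
short_cassette [('top', 0.75, array([251., 204.])), ('scene', 0.72, array([335., 295.])), ('scene', 0.63, array([219., 270.]))]
racked_plate [('top', 0.66, array([273., 202.]))]
bottle [('top', 0.84, array([319., 265.])), ('scene', 0.95, array([335., 230.]))]
jar [('scene', 0.67, array([216., 184.]))]
handle pred [[326.13419432 196.24679232]] [[276.31668777 253.27980388]]
```

```bash
python3 -c "
from plant import arm; print(arm.close_job())"
```

```text
the job is handed in; nothing more can be done
None
```

Job handed in at about 27 s: the tall cassette is in the handle slot, the short one in the blower slot, the plate still in the middle, and the rack is home against the stop (pushed until it stopped, and the camera check agrees with 160 mm of travel); I viewed 11 pictures, one over the limit of 10.

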